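Shut the ticket printer and swing it back to its working stop

TASK

The ticket printer on the swivel stand has just been given a fresh roll and still stands at its loading stop with the cover up. Press the cover down until its catch snaps and it stays fully shut, and pull up the red index knob, swing the printer anticlockwise (seen from above) to the very next stop, and leave the sprung pin fully home in that stop's hole. Leave the other things on the desk where they are.

Things in the scene. Friction and masses are not known exactly. Their poses are not given: they have to be found in the camera images.
- swivel_base: Fixed dark steel base disc of the swivel stand, 264 mm across, top 12 mm above the desk. Origin on the vertical turning axis at desk height; z up; the loading hole lies towards its -x axis. On it an aluminium index rail, an arc of radius 110 mm about the axis, top 22 mm above the desk, with the loading hole (turn 0) and a hole at turn 1.95 rad, one stop too far.
- rail_gap (a point): Point on the rail's circle at turn 1.0 rad, 22 mm above the desk, fixed to the base. Near it a brass stop shoe, about 100 mm long with sloping ends, is clamped astride the rail by hand; top 23.5 mm above the desk; the next stop's hole is in its middle. The shoe is not tracked: its hole is anywhere from 0.86 to 1.14 rad of turn. Holes 11 mm wide, 10 mm deep; pin 8.5 mm thick, round tip.
- turntable (a joint): Turn of the grey turntable (176 mm across, top 34 mm above the desk) with the printer, rad: 0 = loading stop, grows anticlockwise seen from above, runs from -0.05 to 2.05. Turns stiffly (0.2 N m, about 0.5 to 0.7 with the pin rubbing on the rail) and stays where left. At value q the knob and the printer's ticket-slot side point along the base's -x axis turned by q about z.
- index_pin (a joint): Lift of the sprung index pin with its knob, m: 0 = fully home in a hole, 0.0095 with its tip on the rail, 0.011 on the shoe, 0.018 pulled to the end. A spring draws it down with 5 N at 0, 9.5 N at 0.018. It goes round with the turntable, 110 mm from the axis; let go between holes it rides on the rail and drops by itself when it comes over a hole.
- knob_grip (a point): In the red upright cylindrical pull knob of the index pin, 26 mm in diameter, 24 mm tall: the point is on its axis, 10 mm below its top, and is 66 mm above the desk with the pin home. It is 110 mm from the turning axis and 44 mm in front of the printer, free all round. Below it a steel sleeve 19 mm thick on a lug 36 mm wide whose top is 34 mm above the desk.
- printer_front (a point): Middle of the ticket slot in the printer's charcoal front, 66 mm from the turning axis towards the knob, 94 mm above the desk; turns with the printer. The printer is 130 mm deep, 112 mm wide; its front block is 26 mm deep, its top 112 mm above the desk; with the cover shut the printer is 122 mm high over the desk.
- printer_cover (a joint): Opening of the printer's light grey hinged cover, rad: 0 = fully shut, about 0.1 = resting on its catch but not shut, 0.9 to 1.2 at the start. It stays at any angle by light friction (about 0.1 N m). The catch is passed only by pressing down near the free edge with about 10 to 12 N; it then snaps to 0.
- cover_hinge (a point): Middle of the cover's level hinge line at the printer's back: 56 mm from the turning axis on the side away from the knob, 104 mm above the desk; turns with the printer. Its x axis points from the knob side to the hinge side, its y axis lies along the hinge, z up.
- cover_press (a point): Middle of the cover's outer face near the free edge, on the ribs where it is pressed: from the hinge 84 mm towards the free edge and 18 mm outwards; moves with the cover. The cover reaches 94 mm from hinge to free edge and is 112 mm wide. When shut, this point is 28 mm from the turning axis towards the knob and 122 mm above the desk.
- label_carton: Bystander: dark label carton, loose on the desk; leave it alone. Origin at the centre of its underside.
- masking_roll: Bystander: masking tape roll, loose on the desk; leave it alone. Origin at the centre of its underside.
- radio: Bystander: two-way radio, loose on the desk; leave it alone. Origin at the centre of its underside.
- keys: Bystander: van keys, loose on the desk; leave it alone. Origin at the centre of its underside.
- note_pad: Bystander: sticky notes, loose on the desk; leave it alone. Origin at the centre of its underside.
- pen_red: Bystander: red pen, loose on the desk; leave it alone. Origin at the centre of its underside.
- marker: Bystander: red and white marker, loose on the desk; leave it alone. Origin at the centre of its underside.

How it is judged:
By the outcome, as a careful person would: the job done as asked, in the order asked, and still so for the second after the job is handed in, with the robot touching nothing.
It also fails if it takes over 51 s, if anything falls off the work surface, if the arm or the gripper's body presses on something with over 40 N, if the wrist force passes 120 N, or if a joint passes its speed limit or range.

ROBOT

A 6-joint arm with a two-finger parallel gripper is mounted at the origin on a cart in front of the work surface, level with it; the furniture and walls round the work are solid. World frame = base frame: x ahead of the robot, y to its left, z up, the work surface at z = 0. Lengths are in m, angles in rad, forces in N, time in s.
With the tool pointing down it reaches from about 0.35 to 0.975 m from the base axis. Payload 7.1 kg.
Tool frame: the origin (TCP) lies midway between the tips of the shut fingers; the grasp point (between the pads) lies 19 mm behind it; z points along the fingers, y is the line along which they close (so a half turn about z gives the same grasp; the last joint's range is limited). The gripper opens to 88 mm and grips with 3 to 60 N. Pads are 20 mm wide; open, the fingers measure 115 mm over their backs; the gripper's body (75 mm by 178 mm) begins 61 mm behind the grasp point.
Start: joints at [-1.292, 0.423, 1.63, -0, 1.089, -0.019], TCP at [0.183, -0.597, 0.223] pointing down, gripper open.
Joint ranges: [-3, 3], [-0.9, 2.11], [0.09, 2.58], [-1.31, 4.45], [0.11, 2.69], [-2.54, 2.54]. Speed limits (rad/s): [2.39, 2.39, 3.01, 3.14, 3.14, 3.14].

INTERFACE

Orientations are given as a unit quaternion [w, x, y, z].
In Python, from station import move_pose, movel, movej, command_gripper, wait, inverse_kinematics, read_camera, camera_info, MotionError, job_done, get_time, get_joint_pos, get_qvel, get_effort, get_tcp_pos, get_ee_rot, get_ft_force, get_ft_torque, get_grip_width, get_finger_force gives the robot as it stands. Calls block until the motion is done:
- move_pose(position, orientation): joint-space move of the TCP to a pose.
- movel(position, frame=None, v=0.15, until_force=None): straight line of the TCP; frame=None keeps the orientation; v is the mean speed in m/s. With until_force (N) it stops when the force on the tool has changed by that much, and returns True; else False.
- movej(angles): joint-space move.
- command_gripper(opening): opening from 0.0 (shut) to 1.0 (fully open); the grip force is fixed at half the most; returns when the fingers have stopped.
- wait(seconds).
- inverse_kinematics(position, orientation): joint angles nearest the present ones, or None.
- read_camera(name): name is "scene" or "top" or "wrist"; returns the picture (400x640x3 uint8, red, green, blue); there is no depth.
- camera_info(name): a dict with "intrinsics" (3x3 intrinsics, pixels), "T" (4x4, takes a point from camera to world coordinates); the wrist camera has in their place "tool_from_camera" (4x4, takes a point from camera to tool coordinates, whose origin is the TCP and whose axes are the flange's). Camera axes: x right, y up, looking along -z (the intrinsics and any distortion apply to the point x, -y, -z); pixel columns grow to the right and rows downward; lengths in m; the calibration is good to about 2 mm. A picture is of the moment at which its call begins: read the wrist's pose just before it. camera_info takes no time and is no camera call.
A pose or a line that the arm cannot do raises MotionError and nothing moves.
- job_done(): hands the job in; it is judged then, once.
Readings, each from a call of its own:
- get_time(): time.
- get_joint_pos(): joint angles.
- get_qvel(): joint speeds.
- get_effort(): joint torques, N m.
- get_tcp_pos(): TCP position.
- get_ee_rot(): TCP orientation.
- get_ft_force(): force on the tool from outside, world axes, zero at the start.
- get_ft_torque(): the same for the moment, N m.
- get_grip_width(): opening from 0.0 (shut) to 1.0 (fully open).
- get_finger_force(): force on a finger pad.
Only numpy, scipy, OpenCV 4.12 (cv2) and the standard library are available. Lean on these libraries where they do the work, as an engineer would, in place of code of your own. Each camera call takes 0.05 s, during which the arm holds its last target. There are 200 camera calls.

## Working session

There is one attempt and no reset: what is moved stays moved. The work goes in short steps, each a Python script; the robot and the scene stay as the last script left them, time stands still between calls to the robot, and variables do not carry over. Pictures are saved under pics/ and viewed, at most 10 in all, crops included, and the job is handed in when it is done.

```bash
ls; mkdir -p pics
python3 - <<'E'
from station import *
import cv2,numpy as np
for n in("top","scene"):
    cv2.imwrite(f"pics/{n}0.png",read_camera(n)[:,:,::-1])
    i=camera_info(n);print(n,{k:np.round(np.array(v),4).tolist() if not isinstance(v,str) else v for k,v in i.items()})
print(camera_info("wrist"))
print(get_time(),get_ee_rot())
E
```

```text
pics
top {'intrinsics': [[491.4095, 0.0, 325.4303], [0.0, 491.4095, 196.17], [0.0, 0.0, 1.0]], 'T': [[0.1326, 0.9687, -0.2099, 0.1957], [-0.9912, 0.1306, -0.0237, -0.0339], [0.0045, 0.2111, 0.9774, 1.4787], [0.0, 0.0, 0.0, 1.0]]}
scene {'intrinsics': [[405.6185, 0.0, 316.4037], [0.0, 405.6185, 202.9596], [0.0, 0.0, 1.0]], 'T': [[-0.867, 0.2966, -0.4004, -0.0001], [-0.4983, -0.5165, 0.6964, 0.8321], [-0.0002, 0.8033, 0.5956, 0.8143], [0.0, 0.0, 0.0, 1.0]]}
{'intrinsics': array([[342.06039954,   0.        , 323.07099183],
       [  0.        , 342.06039954, 204.42636875],
       [  0.        ,   0.        ,   1.        ]]), 'tool_from_camera': array([[-1.40159548e-03,  9.58054320e-01,  2.86583245e-01,
         7.80291754e-02],
       [ 9.99997903e-01,  1.77072210e-03, -1.02886483e-03,
        -5.58761082e-04],
       [-1.49316768e-03,  2.86581202e-01, -9.58054792e-01,
        -1.62831168e-01],
       [ 0.00000000e+00,  0.00000000e+00,  0.00000000e+00,
         1.00000000e+00]])}
0.1 [-6.76659184e-04  9.88935577e-01  1.48344057e-01 -9.02184440e-05]
```

View pics/top0.png

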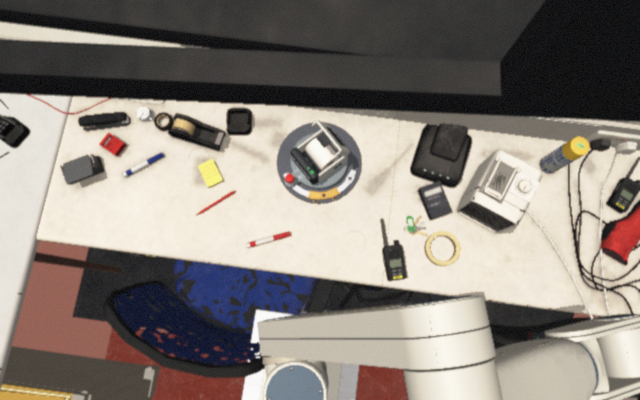

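View pics/scene0.png

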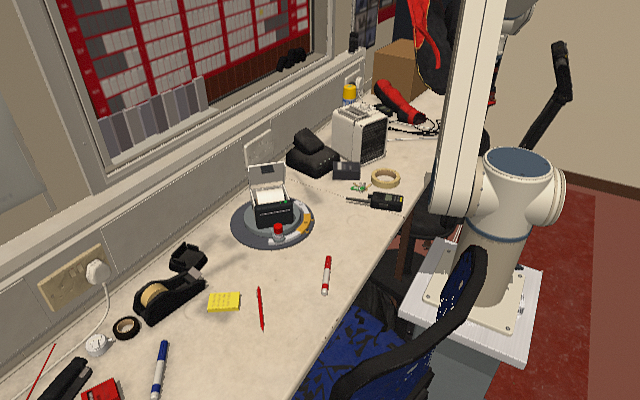

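```bash
cat > h.py <<'E'
from station import *
import cv2,numpy as np
def ray(n,uv,z,T=None):
    i=camera_info(n);K=i["intrinsics"];T=i["T"] if T is None else T
    d=np.linalg.inv(K)@[uv[0],uv[1],1.];d=T[:3,:3]@(d*[1,-1,-1]);o=T[:3,3]
    return o+d*(z-o[2])/d[2]
def proj(n,p,T=None):
    i=camera_info(n);K=i["intrinsics"];T=i["T"] if T is None else T
    c=(np.asarray(p)-T[:3,3])@T[:3,:3]*[1,-1,-1];u=c@K.T;return u[...,:2]/u[...,2:]
E
python3 - <<'E'
from h import *
a=cv2.imread("pics/top0.png")
c=cv2.resize(a[110:215,260:380],None,fx=5,fy=5,interpolation=cv2.INTER_CUBIC);cv2.imwrite("pics/topc.png",c)
print(ray("top",(319,162),.012),ray("top",(289,177),.076),ray("top",(322,195),.023))
E
```

```text
[0.61530194 0.0358012  0.012     ] [0.53971669 0.11407702 0.076     ] [0.51039973 0.01219696 0.023     ]
```

View pics/topc.png

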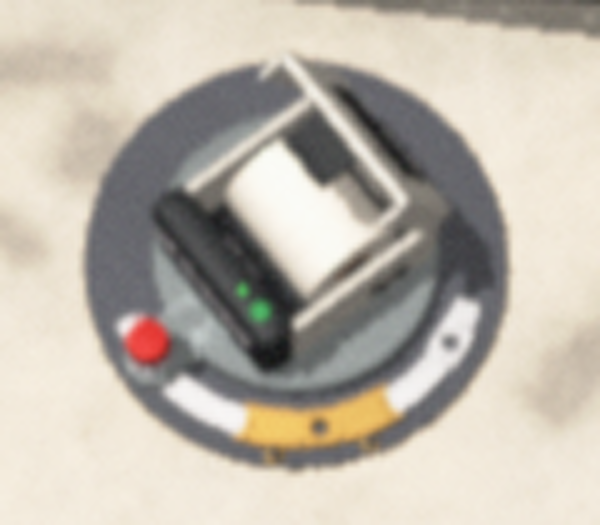

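Run:
```python
from h import *
from scipy.optimize import least_squares
c2=lambda u,v:((u+.5)/5+260-.5,(v+.5)/5+110-.5)
ctr=ray("top",c2(296,264),.012)[:2];kn=ray("top",c2(147,340),.076)[:2];h1=ray("top",c2(450,342),.022)[:2];hs=ray("top",c2(319,427),.0235)[:2]
e=lambda a:np.array([np.cos(a),np.sin(a)])
def f(p):
    c=p[:2];return np.r_[(c-ctr)*.5,c+.11*e(p[2])-kn,c+.11*e(p[2]+1.95)-h1,c+.11*e(p[2]+p[3])-hs]
r=least_squares(f,[*ctr,2.35,1.])
print(r.x,(r.fun*1e3).round(1))
# cover angle: project hinged free edge midpoint
c=r.x[:2];fv=e(r.x[2])
for th in(.9,1,1.1,1.2):
    s=e(th);n=np.array([-s[1],s[0]]);
    for side in(-.056,.056):
        q=s*.094+n*.018;P=np.r_[c-.056*fv+q[0]*fv+side*np.array([-fv[1],fv[0]]),.104+q[1]]
        uv=proj("top",P);print(th,side,((uv-[260,110]+.5)*5-.5).round(),proj("scene",P).round(1))
for u in(250,320,400):print(ray("top",(u,105),0),ray("top",(u,95),0))
print(ray("scene",(175,225),.0),ray("scene",(190,187),.0))
```

```text
[0.61656517 0.03714449 2.36961087 1.04122262] [ 1.3  0.5 -0.2  0.1 -0.2 -0.2 -0.3 -0.1]
0.9 -0.056 [247.  81.] [248.6 172.2]
0.9 0.056 [372. 234.] [286.6 166.6]
1 -0.056 [259.  70.] [248.  169.5]
1 0.056 [385. 223.] [285.9 164. ]
1.1 -0.056 [272.  58.] [247.5 167. ]
1.1 0.056 [398. 211.] [285.2 161.6]
1.2 -0.056 [285.  47.] [247.  164.8]
1.2 0.056 [411. 200.] [284.5 159.4]
[0.77711506 0.28117846 0.        ] [0.81097502 0.28683019 0.        ]
[0.80727953 0.05889277 0.        ] [0.84130128 0.06352579 0.        ]
[ 0.84180325 -0.19551673  0.        ] [ 0.87601039 -0.19205134  0.        ]
[0.87442924 0.20200106 0.        ] [0.98494448 0.02146133 0.        ]
```

```bash
cat >> h.py <<'E'
from scipy.spatial.transform import Rotation as R
C=np.array([.61657,.03714]);PHI=2.3696;HOLE=1.041
e=lambda a:np.array([np.cos(a),np.sin(a)])
def quat(psi): # tool down, tool x at azimuth psi
    M=np.array([[np.cos(psi),np.sin(psi),0],[np.sin(psi),-np.cos(psi),0],[0,0,-1]]).T
    x,y,z,w=R.from_matrix(M).as_quat();return np.array([w,x,y,z])
def knob(t,z,r=.11):return np.r_[C+r*e(PHI+t),z]
E
cat > press.py <<'E'
from h import *
f=e(PHI);H=C-.056*f;q=quat(3.05)
def pt(th,off,L=.082):
    s=e(th);n=np.array([-s[1],s[0]]);v=s*L+n*(.018+off);return np.r_[H+v[0]*f,.104+v[1]]
p=get_tcp_pos();command_gripper(0)
movel([p[0],p[1],.42],v=.4)
a=pt(1.4,.022)
move_pose([a[0]-.05,a[1],.36],q)
movel(a+[0,0,.06],v=.3);movel(a,v=.15)
print(get_time(),get_ft_force())
for th,o in((1.25,.012),(1.05,.004),(.85,0),(.65,0),(.45,0),(.3,0),(.18,0)):
    movel(pt(th,o),v=.12)
    F=get_ft_force();print(th,F.round(1) if hasattr(F,'round') else F)
d=pt(0,0)
d[2]=.114
print(movel(d,v=.04,until_force=28),get_tcp_pos(),get_ft_force(),get_time())
wait(.1)
movel(get_tcp_pos()+np.array([0,0,.06]),v=.2)
T=np.eye(4);qq=get_ee_rot();T[:3,:3]=R.from_quat([*qq[1:],qq[0]]).as_matrix();T[:3,3]=get_tcp_pos()
np.save("Tw.npy",T@camera_info("wrist")["tool_from_camera"])
cv2.imwrite("pics/w1.png",read_camera("wrist")[:,:,::-1])
cv2.imwrite("pics/s1.png",read_camera("scene")[:,:,::-1])
print(get_time())
E
python3 - <<'E'
from h import *
for p,psi in(((.62,-.02,.36),3.05),((.66,-.01,.2),3.05),(knob(0,.05),PHI),(knob(1.04,.06),PHI+1.04)):
    print(inverse_kinematics(p,quat(psi)))
E
python3 press.py
```

```text
[-5.14316292e-02  2.95371835e-01  1.49546564e+00 -4.44089210e-16
  1.35075518e+00 -1.53063530e+00]
[-3.31795664e-02  4.98410754e-01  1.56433880e+00 -4.44089210e-16
  1.07884310e+00 -1.51238324e+00]
[ 1.87022214e-01  5.72865486e-01  1.88946872e+00 -4.44089210e-16
  6.79258444e-01 -6.11781460e-01]
[-7.61888845e-03  5.16112117e-01  1.97369762e+00 -4.44089210e-16
  6.51782913e-01 -1.84642256e+00]
5.7667 [-0.25062316 -0.07191203  1.51457104]
1.25 [ 0.1 -0.1 -0.3]
1.05 [ 1.5 -0.4  0.3]
0.85 [ 0.5 -0.7  0.7]
0.65 [-0.4  0.1  0.5]
0.45 [0.4 0.  0.6]
0.3 [-0.5 -0.   0.5]
0.18 [ 0.2 -0.5  0.1]
True [0.5997778  0.05439603 0.12200369] [-3.76186808 -0.79924518 13.74982025] 8.35
9.0083
```

```bash
python3 -c "
import cv2,numpy as np
w=cv2.imread('pics/w1.png');s=cv2.resize(cv2.imread('pics/s1.png')[140:260,215:335],(400,400),interpolation=2)
cv2.imwrite('pics/v1.png',np.hstack([cv2.resize(w,(400,250)),cv2.copyMakeBorder(s,0,0,0,0,0)[:250]]) if 0 else np.vstack([np.hstack([cv2.resize(w,(400,250)),s[:250]]),np.hstack([np.zeros((150,400,3),np.uint8),s[250:]])]))"
```

```text
(no output)
```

View pics/v1.png

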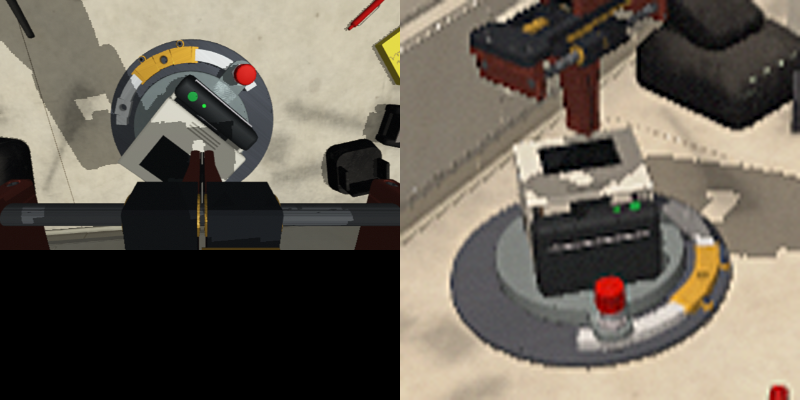

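```bash
cat > lift.py <<'E'
from h import *
print("knob wrist",ray("wrist",(392,120),.076,np.load("Tw.npy")),knob(0,.076))
p=get_tcp_pos();movel([p[0],p[1],.24],v=.3)
move_pose(knob(0,.17),quat(PHI))
command_gripper(.6)
b=np.array(get_ft_force())
movel(knob(0,.049),v=.12,until_force=15)
print(get_tcp_pos(),np.array(get_ft_force())-b)
command_gripper(0);print("w",get_grip_width(),get_finger_force(),np.array(get_ft_force())-b)
movel(knob(0,.0625),v=.04)
print("lift",get_tcp_pos(),np.array(get_ft_force())-b,get_time())
for t in np.arange(.05,.31,.05):
    movel(knob(t,.0625),quat(PHI+t),v=.06)
print(get_tcp_pos(),knob(.3,.0625),np.array(get_ft_force())-b,get_grip_width(),get_time())
cv2.imwrite('pics/s2.png',read_camera("scene")[:,:,::-1]);cv2.imwrite('pics/w2.png',read_camera("wrist")[:,:,::-1])
E
python3 lift.py;python3 -c "
import cv2,numpy as np
w=cv2.imread('pics/w2.png');s=cv2.resize(cv2.imread('pics/s2.png')[140:260,215:335],(400,400),interpolation=2)
cv2.imwrite('pics/v2.png',np.hstack([cv2.resize(w,(400,400)),s]))"
```

```text
knob wrist [0.53851569 0.1126393  0.076     ] [0.53775257 0.11387208 0.076     ]
[0.53830022 0.11398233 0.04961512] [-0.87698199  0.24785246 -0.25116575]
w 0.2858249315090527 30.000440776348114 [-0.57022436  1.04294722  3.18641325]
lift [0.53766778 0.11377857 0.06238721] [  3.00133589   0.31952105 -10.37864437] 13.2583
[0.51851836 0.08717883 0.06249031] [0.51859695 0.08715282 0.0625    ] [-0.03783396 -1.30755014 -9.04880859] 0.29111783385216333 14.7583
```

View pics/v2.png

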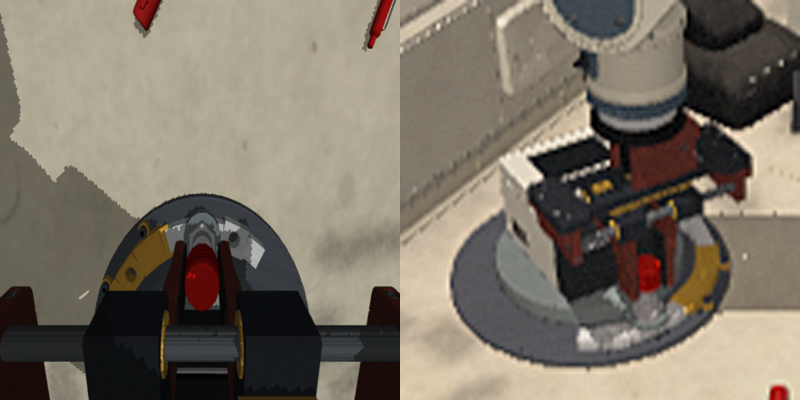

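```bash
cat > swing.py <<'E'
from h import *
F=lambda:np.array(get_ft_force())
for t in np.arange(.36,.881,.052):
    movel(knob(t,.0625),quat(PHI+t),v=.06)
t0=t;print("at",t,get_tcp_pos(),knob(t,.0625),F(),get_time())
command_gripper(.42)
movel(knob(t,.056),v=.04)
b=F();print("open",get_grip_width(),b)
tang=lambda t:np.r_[-np.sin(PHI+t),np.cos(PHI+t),0]
while t<t0+.36:
    t+=.02
    movel(knob(t,.056),quat(PHI+t),v=.02)
    f=-(F()-b)@tang(t);print(round(t,3),f.round(1),end="; ")
    if f>14: break
print("\nstop",t,F()-b,get_time())
T=np.eye(4);qq=get_ee_rot();T[:3,:3]=R.from_quat([*qq[1:],qq[0]]).as_matrix();T[:3,3]=get_tcp_pos()
np.save("Tw.npy",T@camera_info("wrist")["tool_from_camera"])
cv2.imwrite('pics/s3.png',read_camera("scene")[:,:,::-1]);cv2.imwrite('pics/w3.png',read_camera("wrist")[:,:,::-1])
E
python3 swing.py;python3 -c "
import cv2,numpy as np
w=cv2.imread('pics/w3.png');s=cv2.resize(cv2.imread('pics/s3.png')[140:260,215:335],(400,400),interpolation=2)
cv2.imwrite('pics/v3.png',np.hstack([cv2.resize(w,(400,400)),s]))"
```

```text
at 0.8799999999999999 [0.50692603 0.02527421 0.06241275] [0.50721098 0.02528228 0.0625    ] [-2.89949515 -1.10590982 -8.29178916] 17.6167
open 0.4238473891662577 [-0.22806929  0.1563042   0.17678454]
0.9 -0.1; 0.92 -1.2; 0.94 -0.6; 0.96 -0.0; 0.98 0.2; 1.0 0.3; 1.02 1.1; 1.04 -0.6; 1.06 -0.7; 1.08 0.3; 1.1 0.2; 1.12 5.4; 1.14 16.0; 
stop 1.1400000000000001 [-1.88117576 16.38763907  0.70812726] 21.7083
```

View pics/v3.png

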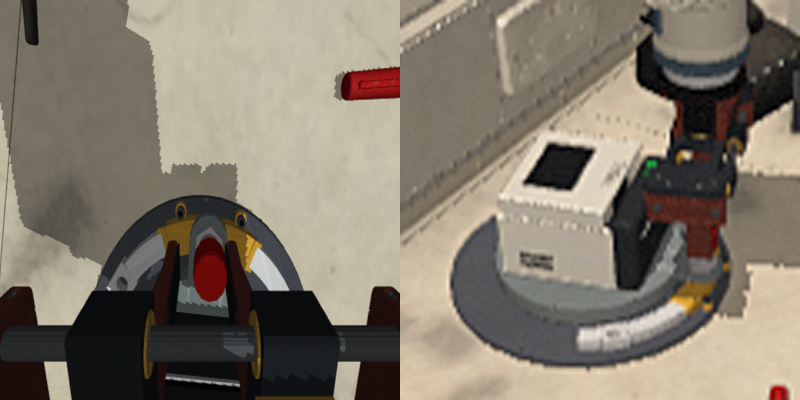

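```bash
cat > look.py <<'E'
from h import *
t=1.08;movel(knob(t,.056),quat(PHI+t),v=.05)
command_gripper(.6);movel(knob(t,.15),v=.2)
command_gripper(0)
T=np.eye(4);qq=get_ee_rot();T[:3,:3]=R.from_quat([*qq[1:],qq[0]]).as_matrix();T[:3,3]=get_tcp_pos()
np.save("Tw.npy",T@camera_info("wrist")["tool_from_camera"])
cv2.imwrite('pics/w4.png',read_camera("wrist")[:,:,::-1])
t=1.05
movel(knob(t,.10),v=.15)
print(movel(knob(t,.068),v=.02,until_force=3),get_tcp_pos(),get_ft_force(),get_time())
movel(knob(t,.15),v=.2)
w=cv2.imread('pics/w4.png');m=(w[:,:,2]>120)&(w[:,:,1]<60)&(w[:,:,0]<60)
n,l,s,c=cv2.connectedComponentsWithStats(m.astype(np.uint8));
for i in range(1,n):
    if s[i,4]>150:
        for z in(.076,.087):
            p=ray("wrist",c[i],z,np.load("Tw.npy"));d=p[:2]-C;print(s[i],c[i],p,np.hypot(*d),(np.arctan2(d[1],d[0])-PHI)%6.283)
E
python3 look.py
```

```text
True [0.51074311 0.00695596 0.07629577] [-0.8217749  -0.40937843  6.49024265] 25.7333
[606  56  25  19 335] [618.42686567  64.82686567] [0.35662782 0.15406445 0.076     ] 0.28502853818081947 0.34929718926084563
[606  56  25  19 335] [618.42686567  64.82686567] [0.36028509 0.1459856  0.087     ] 0.27844087320660077 0.3703715261977396
[476  67  63  21 862] [507.85730858  76.80974478] [0.38462976 0.0895608  0.076     ] 0.2377902760982329 0.5497171272375789
[476  67  63  21 862] [507.85730858  76.80974478] [0.38698672 0.08447727 0.087     ] 0.23441267071833394 0.5686544189122791
[606 239  34  17 206] [622.47572816 247.00970874] [0.46737938 0.22544076 0.076     ] 0.24023949752075938 6.154224247052473
[606 239  34  17 206] [622.47572816 247.00970874] [0.46589373 0.21404743 0.087     ] 0.2323780891916603 6.189690294902536
```

View pics/w4.png

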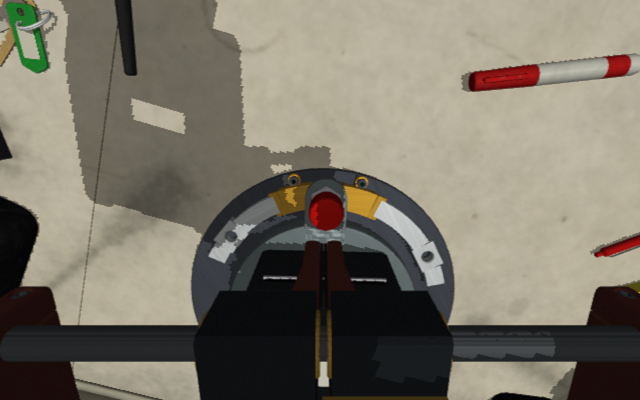

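Run:
```python
from h import *
movel(knob(1.05,.3),v=.25);p=get_tcp_pos();movel([.42,-.1,.4],v=.25)
wait(.3)
w=np.hstack([cv2.resize(read_camera("scene")[140:260,215:335,::-1],(400,400),interpolation=2),cv2.resize(read_camera("top")[110:215,260:380,::-1],(400,400),interpolation=2)])
cv2.imwrite('pics/v5.png',w);print(get_time())
```

```text
28.2417
```

View pics/v5.png

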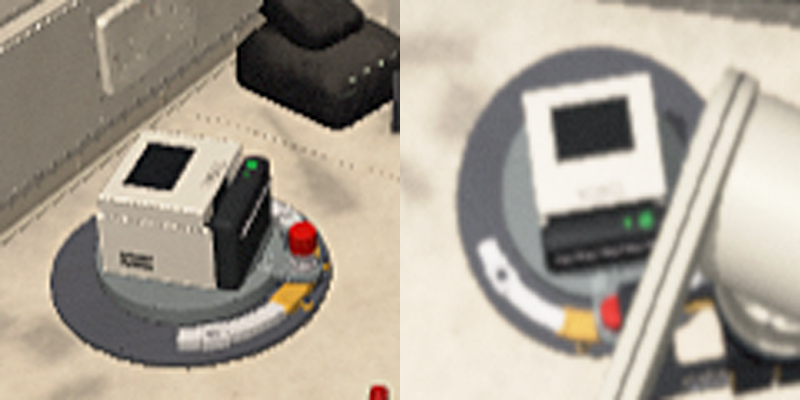

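The cover is flat shut (left half, about (190,160)), and the knob sits low over the middle of the shoe at (302,238). The arm is clear of everything, so I'm handing in.

```bash
python3 -c "
from station import *
print(job_done(),get_time())"
```

```text
the job is handed in; nothing more can be done
the job is handed in; nothing more can be done
```

I pressed the cover shut, swung the printer anticlockwise to the next stop at about 1.04 rad, and handed the job in at about 28 s; the knob top was at 76 mm when touched, so the pin is home in that stop's hole.

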